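Load the microscope's stage carrier with mounted specimens

ROBOT

A 6-joint arm with a two-finger parallel gripper is mounted at the origin on the work surface. World frame = base frame: x ahead of the robot, y to its left, z up, the work surface at z = 0. Lengths are in m, angles in rad, forces in N, time in s.
With the tool pointing down it reaches from about 0.375 to 0.9 m from the base axis. Payload 3.1 kg.
Tool frame: the origin (TCP) lies between the finger pads; the fingertips stand 8 mm ahead of it and the grasp point (between the pads) lies 11 mm behind it; z points along the fingers, y is the line along which they close (so a half turn about z gives the same grasp; the last joint's range is limited). The gripper opens to 85 mm and grips with 20 to 120 N. Pads are 22 mm wide; open, the fingers measure 114 mm over their backs; the gripper's body (76 mm by 85 mm) begins 54 mm behind the grasp point. The pads swing forward as they close: fully open they stand 13 mm farther back than shut.
Start: joints at [-1.363, 0.527, 1.433, -0, 1.181, -0.178], TCP at [0.235, -0.579, 0.239] pointing down, gripper open.
Joint ranges: [-3.08, 3.08], [-0.75, 2.2], [0.22, 2.44], [-1.43, 4.57], [0, 2.65], [-2.85, 2.85]. Speed limits (rad/s): [2.79, 2.79, 3.14, 3.14, 3.14, 3.14].

INTERFACE

Orientations are given as a unit quaternion [x, y, z, w].
In Python, from station import readout, cams, sign_off gives the robot as it stands.
- The arm moves only by the tool send_rows, never from a script. Its argument "commands" is text: rows parted by semicolons, each of 5 numbers parted by spaces: the finger opening in mm, from 0 to 85.4, then the shift along the tool's x, y, z each as a share of 0.02 m, from -1 to 1, then the turn about the tool's z as a share of 4 degrees, from -1 to 1. In form: grip dx dy dz spin; .... A call has 1 to 20 rows; each row shifts and turns the commanded pose from where the row before left it, along the tool's axes as they then stand; what a row does not reach is not made up. A row lasts 1/12 s, in which the tool goes at most 41.7 mm and 7.16 degrees, less where a joint would pass 70% of its speed; a pose out of reach is approached as far as the arm can. A call with a number of a shift or a turn outside -1 to 1 is refused whole. A call with a gripper value outside its range is refused whole. The fingers move at their own pace and stop on an object; "grip_force" is the grip in N (left out, the last holds). Time passes only in rows, so rows that do not move let the fingers close. It gives the time, the measured TCP pose, the force, the opening and the grip force at its end, in the units of the state.
- readout.sense(): the state, without advancing time (a new reading comes with each control period).
- cams.snapshot(name): name is "side" or "top"; returns a dict with "pixels" (480x640x3 uint8, red, green, blue), "intrinsics" (3x3 intrinsics, pixels), "dist" ([k1, k2, p1, p2, k3] as OpenCV has them; the pictures are not rectified), "eye" and "rotation" of the camera in the world. Camera axes: x right, y down, z forward; pixel columns grow to the right and rows downward; lengths in m; the calibration is good to about 2 mm. A picture is of the moment at which its call begins. There is no depth.
- sign_off(): hands the job in; it is judged then, once.
The state is a dict: "t": time; "q": joint angles; "qd": joint speeds; "tau": joint torques, N m; "tcp_pos": TCP position; "tool_rot": TCP orientation; "force": force on the tool from outside, world axes, zero at the start; "ft_torque": the same for the moment, N m; "finger_gap": opening from 0.0 (shut) to 1.0 (fully open); "gripper_force": force on a finger pad.
Only numpy, scipy, OpenCV 4.12 (cv2) and the standard library are available. Lean on these libraries where they do the work, as an engineer would, in place of code of your own. Each camera call takes 0.05 s, during which the arm holds its last target. There are 200 camera calls.

TASK

Load the stage carrier for the imaging microscope: set each of the four black specimen mounts, polished face up, into the adapter plate whose pocket matches its shape and size, flat on the pocket's floor. The short 38 mm mount must lie on top of the aluminium spacer ring, which goes into that pocket first, so that all four faces end at one focal height. Set every part down rather than dropping it, and leave the amber bottle where it stands.

Things in the scene. Friction and masses are not known exactly. Their poses are not given: they have to be found in the camera images.
- mount_50_center (a point): Loose specimen mount of black resin, standing on the tray with its polished face up (a small bright steel section shows in it): a cylinder of diameter 50 mm, 25 mm tall, about 110 g. This point is its centre, half-way up; z up. The tray (white plastic with a grey mat, 200 x 310 mm, fixed) has a floor 4 mm above the bench and a rim 9 mm above it; the five loose things stand on it about 100 mm apart, in random order. Tray and carrier lie side by side, either one to the left.
- mount_25_center (a point): Loose specimen mount of black resin, standing on the tray with its polished face up (a small bright steel section shows in it): a slender cylinder of diameter 25 mm, 25 mm tall, about 30 g. This point is its centre, half-way up; z up.
- block_center (a point): Loose specimen mount of black resin, standing on the tray with its polished face up (a small bright steel section shows in it): a rectangular block 50 mm long, 30 mm wide, 25 mm tall, about 85 g. This point is its centre, half-way up; z up, x along its length, y across its width (either way round is the same).
- mount_38_center (a point): Loose specimen mount of black resin, standing on the tray with its polished face up (a small bright steel section shows in it): the short one, a disc of diameter 38 mm, ground down to only 12 mm tall, about 35 g. This point is its centre, half-way up; z up.
- spacer_center (a point): Loose spacer ring of bare aluminium, outer diameter 38 mm, hole 22 mm, 13 mm tall, about 30 g, lying flat on the tray. This point is on its axis, half-way up. Put under the 12 mm mount it makes 25 mm, the height of the other mounts.
- plate_50_floor (a point): Fixed aluminium adapter plate, 88 x 88 mm, 10 mm thick, one of four lying 2 x 2 (92 mm apart, in random order) on the black stage carrier (200 x 200 mm, 12 mm high). In its top is a straight-sided pocket, 4 mm deep, round, 62 mm across, with a grey floor. This point is the centre of the pocket's floor, 18 mm above the bench; z up, x and y along the plate's sides. It takes the 50 mm mount.
- plate_38_floor (a point): Fixed aluminium adapter plate, 88 x 88 mm, 10 mm thick, one of four lying 2 x 2 (92 mm apart, in random order) on the black stage carrier (200 x 200 mm, 12 mm high). In its top is a straight-sided pocket, 4 mm deep, round, 50 mm across, with a grey floor. This point is the centre of the pocket's floor, 18 mm above the bench; z up, x and y along the plate's sides. It takes the 38 mm spacer ring with the short 38 mm mount on top of it.
- plate_25_floor (a point): Fixed aluminium adapter plate, 88 x 88 mm, 10 mm thick, one of four lying 2 x 2 (92 mm apart, in random order) on the black stage carrier (200 x 200 mm, 12 mm high). In its top is a straight-sided pocket, 4 mm deep, round, 37 mm across, with a grey floor. This point is the centre of the pocket's floor, 18 mm above the bench; z up, x and y along the plate's sides. It takes the 25 mm mount.
- plate_block_floor (a point): Fixed aluminium adapter plate, 88 x 88 mm, 10 mm thick, one of four lying 2 x 2 (92 mm apart, in random order) on the black stage carrier (200 x 200 mm, 12 mm high). In its top is a straight-sided pocket, 4 mm deep, rectangular, 62 mm along x and 42 mm along y, with a grey floor. This point is the centre of the pocket's floor, 18 mm above the bench; z up, x and y along the plate's sides. It takes the rectangular block, its length along the pocket's.
- bottle_center (a point): Bystander: closed amber glass bottle, diameter 40 mm, 75 mm tall, standing on the bench beyond the tray and carrier. This point is its centre, half-way up. (A low tissue pack and a small lens case, 45 mm wide and 69 mm tall, stand farther out at the left and right, more than 0.73 m ahead; they are not needed.)
Not all that is in view belongs to the job. What is shaped like the part that bears mount_25_center but purple is not meant.

How it is judged:
By the outcome, as a careful person would: the job done as asked, in the order asked, and still so for the second after the job is handed in, with the robot touching nothing.
It also fails if it takes over 120 s, if anything falls off the work surface, if the arm or the gripper's body presses on something with over 40 N, if the wrist force passes 120 N, or if a joint passes its speed limit or range.

## Working session

There is one attempt and no reset: what is moved stays moved. The work goes in short steps, Python scripts to look and compute and a tool call to move; the robot and the scene stay as the last step left them, time stands still between calls to the robot, and variables do not carry over. Pictures are saved under pics/ and viewed, at most 14 in all, crops included, and the job is handed in when it is done.

Besides the shell and the picture viewer there is one more tool, called as name(argument=value, ...), one argument or row to a line, values as JSON. send_rows: Moves the arm, as the interface text tells. Its arguments: {"type":"object","properties":{"commands":{"type":"string"},"grip_force":{"type":"number"}},"required":["commands"]}

```bash
mkdir -p pics; ls; cat > h.py <<'E'
import numpy as np, cv2, sys
sys.path.insert(0,'.')
def grab(name):
    from station import cams
    s=cams.snapshot(name); return s
def ray(s,uv):
    K=np.array(s["intrinsics"],float);d=np.array(s["dist"],float)
    p=cv2.undistortPoints(np.array(uv,float).reshape(-1,1,2),K,d).reshape(-1,2)
    return np.c_[p,np.ones(len(p))]@np.array(s["rotation"]).T, np.array(s["eye"])
def onplane(s,uv,z):
    r,e=ray(s,uv); return e+r*((z-e[2])/r[:,2])[:,None]
def proj(s,P):
    R=np.array(s["rotation"]);rv=cv2.Rodrigues(R.T)[0];t=-R.T@np.array(s["eye"])
    return cv2.projectPoints(np.array(P,float).reshape(-1,1,3),rv,t,np.array(s["intrinsics"],float),np.array(s["dist"],float))[0].reshape(-1,2)
E
python3 - <<'E'
from h import *
import pickle
from station import readout
print(readout.sense())
for n in("top","side"):
    s=grab(n);pickle.dump(s,open(n+'.pkl','wb'));print(n,s["eye"],np.round(s["rotation"],3).tolist(),np.round(s["intrinsics"],1).tolist(),s["dist"])
    cv2.imwrite(f'pics/{n}0.png',s["pixels"][...,::-1])
E
```

```text
pics
{'t': 0.0, 'q': array([-1.36350915e+00,  5.28502312e-01,  1.43388230e+00, -9.15791790e-06,
        1.18137509e+00, -1.78509932e-01]), 'qd': array([-0.00149088,  0.00101453, -0.00030737, -0.00065912, -0.00119676,
        0.00038473]), 'tau': array([-1.91090080e-04, -4.42351842e+01, -1.78026152e+01, -1.09543685e-04,
        8.41391244e-03, -1.22184673e-06]), 'tcp_pos': array([ 0.23506252, -0.57837477,  0.23831774]), 'tool_rot': array([ 9.81451783e-01,  1.91706086e-01, -1.98236874e-05, -1.08335142e-03]), 'force': array([-0.3011423 ,  0.1897017 ,  0.05148501]), 'ft_torque': array([-0.00351945,  0.01963301,  0.00561194]), 'gripper_force': 0.0, 'finger_gap': 1.0037528845874162}
top [0.34726277 0.01676347 1.00376125] [-0.668, 0.737, -0.074, 0.069] [[564.7, 0.0, 323.5], [0.0, 564.7, 236.9], [0.0, 0.0, 1.0]] [-0.079113  0.        0.        0.        0.      ]
side [0.28278568 0.47252267 0.64740953] [-0.264, 0.888, -0.362, 0.099] [[496.3, 0.0, 314.6], [0.0, 496.3, 235.3], [0.0, 0.0, 1.0]] [-0.06029761  0.          0.          0.          0.        ]
```

```bash
sed -i 's/np.array(s\["rotation"\])/Rotation.from_quat(s["rotation"]).as_matrix()/; 1a from scipy.spatial.transform import Rotation' h.py; grep -n Rotation h.py
```

```text
2:from scipy.spatial.transform import Rotation
10:    return np.c_[p,np.ones(len(p))]@Rotation.from_quat(s["rotation"]).as_matrix().T, np.array(s["eye"])
14:    R=Rotation.from_quat(s["rotation"]).as_matrix();rv=cv2.Rodrigues(R.T)[0];t=-R.T@np.array(s["eye"])
```

View pics/top0.png

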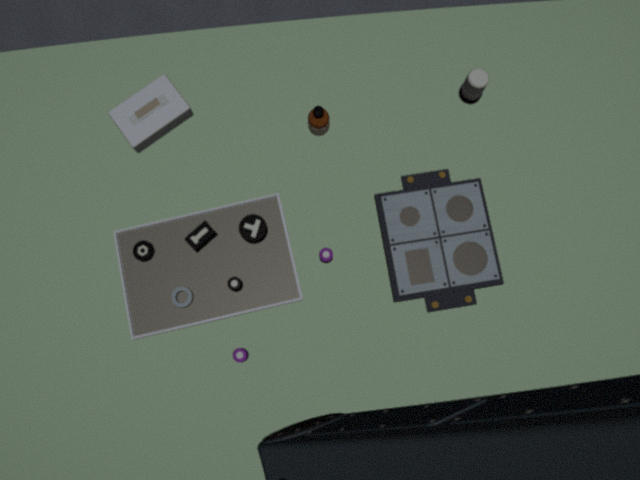

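View pics/side0.png

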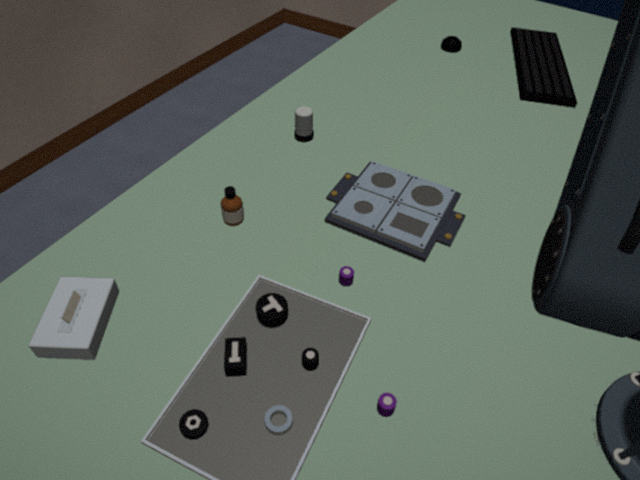

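The top view shows the tray on the left with these parts:
- 38 mm mount at (144,251)
- block at (200,236)
- 50 mm mount at (253,228)
- spacer at (182,297)
- black 25 mm mount at (235,284)

There are purple decoys at (326,255) and (240,355). On the carrier, the pockets are 25 mm at (410,216), 38 mm at (460,209), block at (420,266) and 50 mm at (470,258).

In the side view, the candidates for the 25 mm mount are (310,358), which is black, and the purple ones at (346,275) and (387,404). The black one on the tray fits the description.

```bash
cat > m.py <<'E'
from h import *
import pickle
# name: (top px, side px, half window, mid height of silhouette, kind)
O={'m50':((253,228),(272,310),24,.0165,'d'),'m25':((235,284),(310,358),15,.0165,'d'),'blk':((200,236),(235,356),24,.0165,'d'),
'm38':((144,251),(194,424),20,.010,'d'),'sp':((182,297),(278,419),20,.0105,'b'),
'p25':((410,216),(363,207),16,.020,'f'),'p38':((460,209),(383,180),20,.020,'f'),'pb':((420,266),(409,223),26,.020,'f'),'p50':((470,258),(428,195),24,.020,'f')}
for k,(a,b,w,z,kind) in O.items():
    out=[]
    for n,c in(('top',a),('side',b)):
        s=pickle.load(open(n+'.pkl','rb'));im=s['pixels'].astype(int)
        w2=w+6;x0,y0=c[0]-w2,c[1]-w2;p=cv2.GaussianBlur(s['pixels'][y0:y0+2*w2,x0:x0+2*w2],(3,3),0).astype(int)
        g=p.mean(2)
        if kind=='d': m=g<50
        elif kind=='b': m=(p[...,2]-p[...,0])>5
        else: m=(p[...,2]-p[...,0])<2
        m=m.astype(np.uint8)
        cs=cv2.findContours(m,cv2.RETR_EXTERNAL,cv2.CHAIN_APPROX_NONE)[0]
        # component nearest the window centre
        cs=[q for q in cs if cv2.contourArea(q)>40]
        if not cs: out.append('none');continue
        def dist(q):
            M=cv2.moments(q);return np.hypot(M['m10']/M['m00']-w2,M['m01']/M['m00']-w2)
        q=min(cs,key=dist)
        P=onplane(s,q.reshape(-1,2)+[x0,y0],z)[:,:2]
        P=(P*1e4).astype(np.float32).reshape(-1,1,2); h=P
        M=cv2.moments(h);r=cv2.minAreaRect(P)
        out.append((np.round([M['m10']/M['m00']/10,M['m01']/M['m00']/10],1),np.round(np.array(r[1])/10,0),round(r[2],1)))
    print(k,*out)
E
python3 m.py
python3 - <<'E'
from h import *
import pickle
s=pickle.load(open('top.pkl','rb'))
a=cv2.resize(s['pixels'][185:345,105:345],None,fx=3,fy=3,interpolation=cv2.INTER_CUBIC)
cv2.imwrite('pics/c1.png',cv2.convertScaleAbs(a,alpha=1.5)[...,::-1])
E
```

```text
m50 (array([576.4, 124. ]), array([53., 48.]), 21.6) (array([574.8, 124.5]), array([48., 64.]), 34.9)
m25 (array([479.8, 162.9]), array([25., 22.]), 40.4) (array([478.5, 163.7]), array([23., 36.]), 33.3)
blk (array([571.4, 218.9]), array([36., 49.]), 37.4) (array([570.3, 219.3]), array([31., 62.]), 38.1)
m38 (array([556.3, 325.4]), array([40., 36.]), 60.9) (array([555.3, 326.5]), array([36., 42.]), 65.0)
sp (array([467.6, 260.3]), array([34., 34.]), 86.9) (array([467.1, 258.4]), array([37., 36.]), 33.3)
p25 (array([ 570.6, -157.2]), array([34., 33.]), 84.4) (array([ 568.4, -156.5]), array([33., 28.]), 33.7)
p38 (array([ 576.1, -249.1]), array([48., 47.]), 84.4) (array([ 574.5, -248.6]), array([45., 40.]), 33.9)
pb (array([ 478.7, -162.6]), array([61., 42.]), 2.6) (array([ 476.8, -162.2]), array([59., 38.]), 3.2)
p50 (array([ 484.1, -254.7]), array([59., 60.]), 37.9) (array([ 482.5, -253.7]), array([57., 55.]), 34.0)
```

View pics/c1.png

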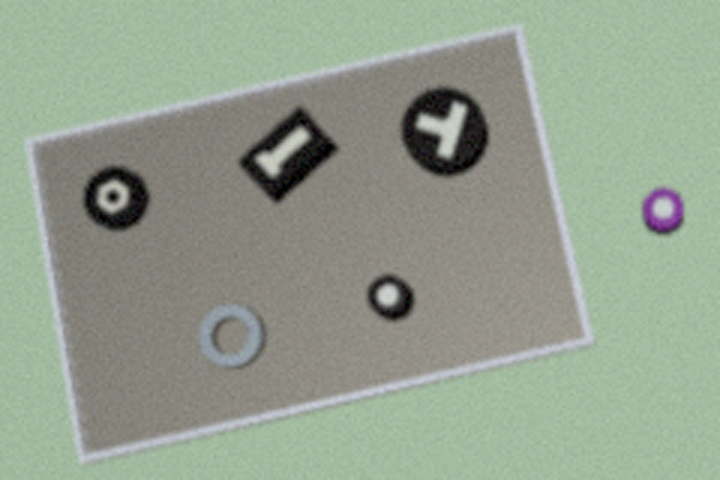

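The crop confirms the black 25 mm mount at (390,297), which is full-frame (235,284). The purple one is the decoy. I'll take the block first, so I'm spinning the tool to match its width direction.

send_rows(
  commands="55 0 0 0 -1;55 0 0 0 -1;55 0 0 0 -1;55 0 0 0 -1;55 0 0 0 -1;55 0 0 0 -1;55 0 0 0 -1;55 0 0 0 -1;55 0 0 0 -1;55 0 0 0 -1;55 0 0 0 -1;55 0 0 0 -1;55 0 0 0 -1;55 0 0 0 -1;55 0 0 0 -1;55 0 0 0 -1;55 0 0 0 -1;55 0 0 0 -1;55 0 0 0 -1;55 0 0 0 -1",
  grip_force=40,
)

```text
t: 1.77
tcp_pos: [0.2351, -0.5786, 0.2387]
tool_rot: [0.627, 0.779, 0.0, -0.001]
force: [0.6, -0.3, -0.4]
finger_gap: 0.642
gripper_force: 0.0
```

send_rows(
  commands="55 0 0 0 -1;55 0 0 0 -1;55 0 0 0 -1;55 0 0 0 -1;55 0 0 0 -1;55 0 0 0 -1;55 0 0 0 -0.5;55 0 0 0 0",
)

```text
t: 2.43
tcp_pos: [0.2351, -0.5787, 0.2388]
tool_rot: [0.437, 0.899, 0.0, -0.0]
force: [-0.1, 0.3, 0.0]
finger_gap: 0.647
gripper_force: 0.0
```

send_rows(
  commands="55 0.56 1 0 0;55 0.56 1 0 0;55 0.56 1 0 0;55 0.56 1 0 0;55 0.56 1 0 0;55 0.56 1 0 0;55 0.56 1 0 0;55 0.56 1 0 0;55 0.56 1 0 0;55 0.56 1 0 0;55 0.56 1 0 0;55 0.56 1 0 0;55 0.56 1 0 0;55 0.56 1 0 0;55 0.56 1 0 0;55 0.56 1 0 0;55 0.56 1 0 0;55 0.56 1 0 0;55 0.56 1 0 0;55 0.56 1 0 0",
)

```text
t: 4.1
tcp_pos: [0.4119, -0.1548, 0.2393]
tool_rot: [0.438, 0.899, 0.0, -0.0]
force: [0.0, -0.4, 0.1]
finger_gap: 0.643
gripper_force: 0.0
```

send_rows(
  commands="55 0.56 1 0 0;55 0.56 1 0 0;55 0.56 1 0 0;55 0.56 1 0 0;55 0.56 1 0 0;55 0.56 1 0 0;55 0.56 1 0 0;55 0.56 1 0 0;55 0.56 1 0 0;55 0.56 1 0 0;55 0.56 1 0 0;55 0.56 1 0 0;55 0.56 1 0 0;55 0.56 1 0 0;55 0.56 1 0 0;55 0.56 1 0 0;55 0.56 1 0 0;55 0.4 0.8 0 0;55 0 0 0 0;55 0 0 0 0",
)

```text
t: 5.77
tcp_pos: [0.5692, 0.2204, 0.2388]
tool_rot: [0.437, 0.899, -0.0, -0.0]
force: [-0.5, 0.4, 0.3]
finger_gap: 0.643
gripper_force: 0.0
```

send_rows(
  commands="55 -0.1 0 1 0;55 0 0 1 0;55 0 0 1 0;55 0 0 1 0;55 0 0 1 0;55 0 0 1 0;55 0 0 1 0;55 0 0 1 0;55 0 0 1 0;55 0 0 0.7 0;55 0 0 0.25 0;55 0 0 0 0",
)

```text
t: 6.77
tcp_pos: [0.5693, 0.2171, 0.039]
tool_rot: [0.438, 0.899, -0.001, -0.001]
force: [0.1, 0.2, 0.4]
finger_gap: 0.642
gripper_force: 0.0
```

```bash
python3 - <<'E'
from h import *
s=grab('side');c=s['pixels'][270:470,130:330]
cv2.imwrite('pics/g1.png',cv2.convertScaleAbs(cv2.resize(c,None,fx=3,fy=3,interpolation=2),alpha=1.5)[...,::-1])
E
```

```text
(no output)
```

View pics/g1.png

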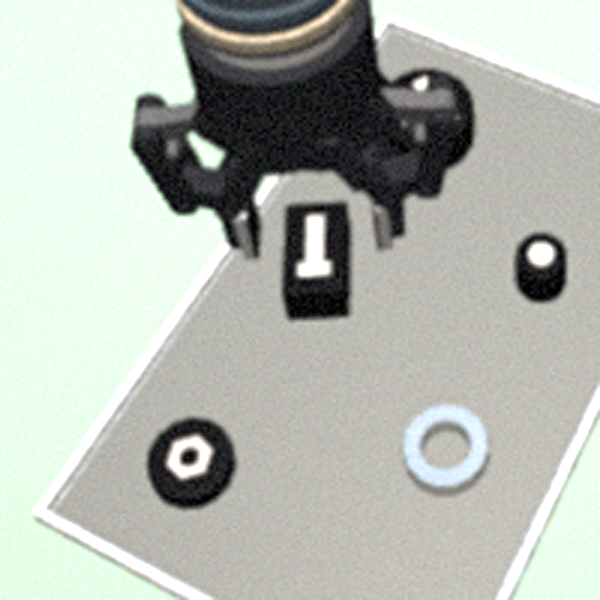

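The crop shows the fingers at (245,235) and (385,225) straddling the block at (317,255), parallel to its sides. I'll go down 19 mm and close.

send_rows(
  commands="55 0 0 0.5 0;55 0 0 0.45 0;55 0 0 0 0;25 0 0 0 0;25 0 0 0 0;25 0 0 0 0;25 0 0 0 0;25 0 0 0 0;25 0 0 0 0;25 0 0 0 0;25 0 0 0 0",
)

```text
t: 7.73
tcp_pos: [0.571, 0.2184, 0.0217]
tool_rot: [0.438, 0.899, 0.0, 0.0]
force: [-0.9, 0.4, 2.5]
finger_gap: 0.34
gripper_force: 40.0
```

send_rows(
  commands="25 0 0 -0.5 0;25 0 0 -1 0;25 0 0 -1 -1;25 0 0 -1 -1;25 0 0 -1 -1;25 0 0 -0.5 -1;25 0 0 0 -1;25 0 0 0 -1;25 0 0 0 -1;25 0 0 0 -1;25 0 0 0 -1;25 0 0 0 -1;25 0 0 0 -1;25 0 0 0 -1;25 0 0 0 -1;25 0 0 0 -0.8;25 0 0 0 0",
)

```text
t: 9.15
tcp_pos: [0.5703, 0.2182, 0.1215]
tool_rot: [-0.029, 1.0, -0.0, -0.0]
force: [0.4, 0.6, -0.4]
finger_gap: 0.342
gripper_force: 39.6
```

send_rows(
  commands="25 0.3 -1 0 0;25 0.3 -1 0 0;25 0.3 -1 0 0;25 0.3 -1 0 0;25 0.3 -1 0 0;25 0.3 -1 0 0;25 0.3 -1 0 0;25 0.3 -1 0 0;25 0.3 -1 0 0;25 0.3 -1 0 0;25 0.3 -1 0 0;25 0.3 -1 0 0;25 0.3 -1 0 0;25 0.3 -1 0 0;25 0.3 -1 0 0;25 0.3 -1 0 0;25 0.3 -1 0 0;25 0.3 -1 0 0;25 0.3 -0.7 0 0;25 0 0 0 0",
)

```text
t: 10.82
tcp_pos: [0.4782, -0.1643, 0.1216]
tool_rot: [-0.027, 1.0, -0.001, 0.0]
force: [0.5, -0.2, -0.3]
finger_gap: 0.336
gripper_force: 39.7
```

send_rows(
  commands="25 0 0 0 0;25 0 0 0 0",
)

```text
t: 10.98
tcp_pos: [0.4782, -0.1611, 0.1214]
tool_rot: [-0.028, 1.0, 0.0, -0.0]
force: [0.3, -0.1, -0.6]
finger_gap: 0.342
gripper_force: 39.7
```

send_rows(
  commands="25 0 0 1 0;25 0 0 1 0;25 0 0 1 0;25 0 0 0.7 0;25 0 0 0.3 0;25 0 0 0.1 0;25 0 0 0.05 0;25 0 0 0.05 0;25 0 0 0 0;25 0 0 0 0",
)

```text
t: 11.82
tcp_pos: [0.4789, -0.1618, 0.038]
tool_rot: [-0.029, 1.0, -0.0, 0.001]
force: [0.3, -0.1, -0.8]
finger_gap: 0.34
gripper_force: 39.7
```

```bash
python3 - <<'E'
from h import *
s=grab('side');c=s['pixels'][130:290,300:500]
cv2.imwrite('pics/g2.png',cv2.convertScaleAbs(cv2.resize(c,None,fx=3.5,fy=3.5,interpolation=2),alpha=1.5)[...,::-1])
E
```

```text
(no output)
```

View pics/g2.png

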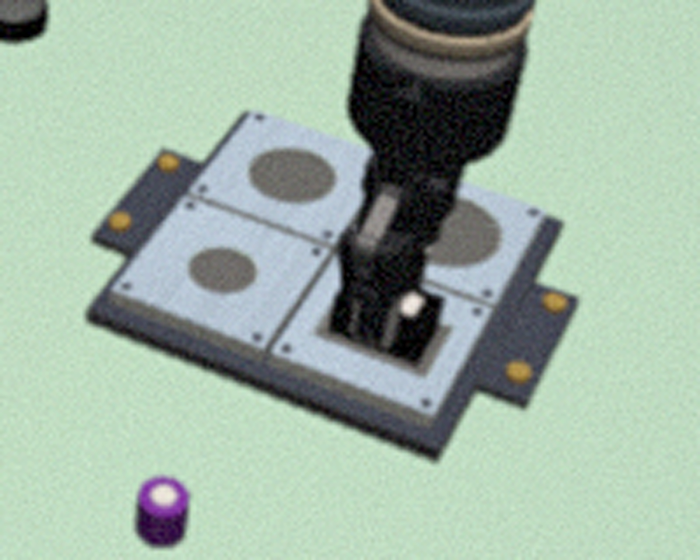

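The block, at (400,320) in the crop, sits inside the rectangular pocket outline with a margin all round. Lowering the last few millimetres.

send_rows(
  commands="25 0 0 0.05 0;25 0 0 0.05 0;25 0 0 0.03 0;25 0 0 0 0;25 0 0 0 0",
)

```text
t: 12.28
tcp_pos: [0.4787, -0.1618, 0.0357]
tool_rot: [-0.029, 1.0, -0.0, 0.0]
force: [-0.4, 0.7, 7.1]
finger_gap: 0.342
gripper_force: 40.6
```

send_rows(
  commands="34 0 0 0 0;40 0 0 0 0;45 0 0 0 0;45 0 0 0 0;45 0 0 -0.5 0;45 0 0 -1 0;45 0 0 -1 0;45 0 0 -1 0;45 0 0 -1 0;45 0 0 0 0",
)

```text
t: 13.12
tcp_pos: [0.4804, -0.1627, 0.1285]
tool_rot: [-0.029, 1.0, -0.002, 0.003]
force: [-0.2, 0.9, -0.4]
finger_gap: 0.525
gripper_force: 0.0
```

send_rows(
  commands="45 -0.05 0.95 0 0;45 -0.05 0.95 0 0;45 -0.05 0.95 0 0;45 -0.05 0.95 0 0;45 -0.05 0.95 0 0;45 -0.05 0.95 0 0;45 -0.05 0.95 0 0;45 -0.05 0.95 0 0;45 -0.05 0.95 0 0;45 -0.05 0.95 0 0;45 -0.05 0.95 0 0;45 -0.05 0.95 0 0;45 -0.05 0.95 0 0;45 -0.05 0.95 0 0;45 -0.05 0.95 0 0;45 -0.05 0.95 0 0;45 -0.08 1 0 0;45 0 0 0 0;45 0 0 0 0;45 0 0 0 0",
)

```text
t: 14.78
tcp_pos: [0.4769, 0.1624, 0.1245]
tool_rot: [-0.029, 1.0, -0.0, -0.0]
force: [-0.5, -0.3, -0.6]
finger_gap: 0.525
gripper_force: 0.0
```

```bash
python3 - <<'E'
from h import *
s=grab('side');c=s['pixels'][130:290,300:500]
cv2.imwrite('pics/g3.png',cv2.convertScaleAbs(cv2.resize(c,None,fx=3.5,fy=3.5,interpolation=2),alpha=1.5)[...,::-1])
E
```

```text
(no output)
```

View pics/g3.png

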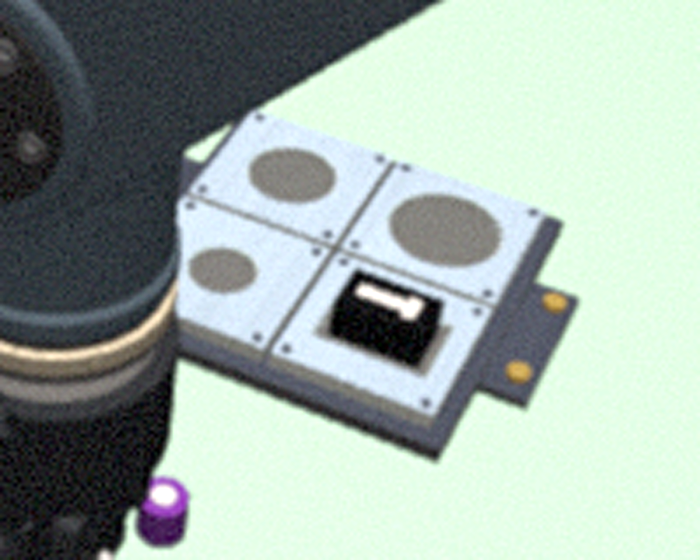

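The block at (388,310) lies in its pocket. Descending on the 25 mm mount.

send_rows(
  commands="45 -0.1 0 1 0;45 0 0 1 0;45 0 0 1 0;45 0 0 1 0;45 0 0 0.7 0;45 0 0 0.5 0;45 0 0 0 0;45 0 0 0 0;20 0 0 0 0;20 0 0 0 0;20 0 0 0 0;20 0 0 0 0;20 0 0 0 0;20 0 0 0 0;20 0 0 0 0;20 0 0 0 0",
)

```text
t: 16.17
tcp_pos: [0.48, 0.1629, 0.0218]
tool_rot: [-0.029, 1.0, -0.0, 0.001]
force: [0.1, -1.0, 6.7]
finger_gap: 0.276
gripper_force: 39.4
```

send_rows(
  commands="20 0 0 -0.5 0;20 0 0 -1 0;20 0 0 -1 0;20 0 0 -1 0;20 0 0 -1 0;20 0 0 -0.5 0;20 0 0 0 0",
)

```text
t: 16.75
tcp_pos: [0.4807, 0.1633, 0.1232]
tool_rot: [-0.029, 1.0, 0.0, 0.003]
force: [1.0, -0.1, -0.8]
finger_gap: 0.272
gripper_force: 39.2
```

send_rows(
  commands="20 -0.21 -0.95 0 0;20 -0.21 -0.95 0 0;20 -0.21 -0.95 0 0;20 -0.21 -0.95 0 0;20 -0.21 -0.95 0 0;20 -0.21 -0.95 0 0;20 -0.21 -0.95 0 0;20 -0.21 -0.95 0 0;20 -0.21 -0.95 0 0;20 -0.21 -0.95 0 0;20 -0.21 -0.95 0 0;20 -0.21 -0.95 0 0;20 -0.21 -0.95 0 0;20 -0.21 -0.95 0 0;20 -0.21 -0.95 0 0;20 -0.21 -0.95 0 0;20 -0.22 -1 0 0;20 0 0 0 0;20 0 0 0 0;20 0 0 0 0",
)

```text
t: 18.42
tcp_pos: [0.5683, -0.1555, 0.1196]
tool_rot: [-0.029, 1.0, 0.001, -0.001]
force: [-0.2, 0.4, 0.2]
finger_gap: 0.273
gripper_force: 39.3
```

send_rows(
  commands="20 -0.08 -0.07 1 0;20 0 0 1 0;20 0 0 1 0;20 0 0 0.6 0;20 0 0 0.3 0;20 0 0 0.1 0;20 0 0 0 0;20 0 0 0 0",
)

```text
t: 19.08
tcp_pos: [0.5717, -0.1577, 0.0414]
tool_rot: [-0.029, 1.0, -0.0, 0.001]
force: [-0.4, 0.3, 0.2]
finger_gap: 0.272
gripper_force: 39.3
```

```bash
python3 - <<'E'
from h import *
s=grab('side');c=s['pixels'][130:290,300:500]
cv2.imwrite('pics/g4.png',cv2.convertScaleAbs(cv2.resize(c,None,fx=3.5,fy=3.5,interpolation=2),alpha=1.5)[...,::-1])
E
```

```text
(no output)
```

View pics/g4.png

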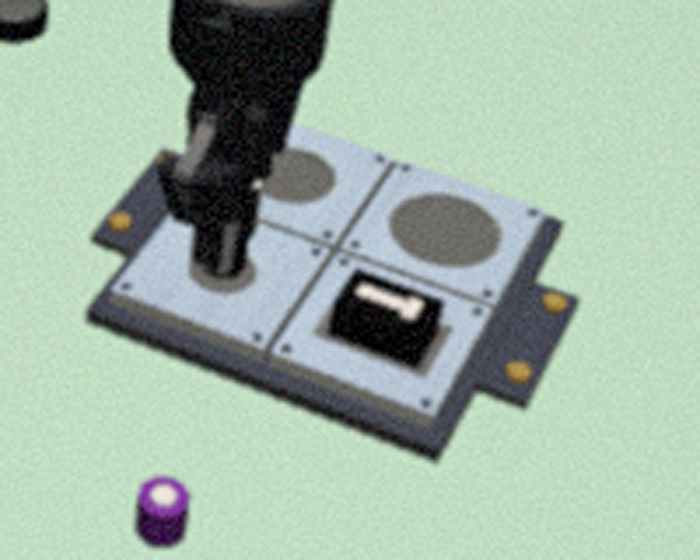

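The 25 mm mount is over its pocket at (222,270). Lowering it onto the floor.

send_rows(
  commands="20 0 0 0.1 0;20 0 0 0.05 0;20 0 0 0.05 0;20 0 0 0 0;20 0 0 0 0",
)

```text
t: 19.55
tcp_pos: [0.5711, -0.1577, 0.0367]
tool_rot: [-0.029, 1.0, 0.0, -0.0]
force: [0.3, -0.3, 0.1]
finger_gap: 0.277
gripper_force: 39.3
```

send_rows(
  commands="20 0 0 0.03 0;20 0 0 0.03 0;20 0 0 0 0;20 0 0 0 0",
)

```text
t: 19.88
tcp_pos: [0.5712, -0.1577, 0.0358]
tool_rot: [-0.029, 1.0, -0.0, 0.0]
force: [0.2, 0.2, 3.4]
finger_gap: 0.274
gripper_force: 39.5
```

send_rows(
  commands="28 0 0 0 0;34 0 0 0 0;38 0 0 0 0;38 0 0 0 0;38 0 0 -0.5 0;38 0 0 -1 0;45 0 0 -1 0;50 0 0 -1 0;68 0 0 -1 0;68 0 0 0 0",
)

```text
t: 20.72
tcp_pos: [0.5737, -0.1588, 0.1301]
tool_rot: [-0.029, 1.0, -0.002, 0.004]
force: [0.3, -0.3, -0.2]
finger_gap: 0.796
gripper_force: 0.0
```

send_rows(
  commands="68 -0.07 0.94 0 0;68 -0.07 0.94 0 0;68 -0.07 0.94 0 0;68 -0.07 0.94 0 0;68 -0.07 0.94 0 0;68 -0.07 0.94 0 0;68 -0.07 0.94 0 0;68 -0.07 0.94 0 0;68 -0.07 0.94 0 0;68 -0.07 0.94 0 0;68 -0.07 0.94 0 0;68 -0.07 0.94 0 0;68 -0.07 0.94 0 0;68 -0.07 0.94 0 0;68 -0.07 0.9 0 0;68 0 0 0 0;68 0 0 0 0;68 0 0 0 0",
)

```text
t: 22.22
tcp_pos: [0.5756, 0.1239, 0.1253]
tool_rot: [-0.029, 1.0, -0.0, -0.0]
force: [0.3, 1.1, -0.5]
finger_gap: 0.792
gripper_force: 0.0
```

send_rows(
  commands="68 0 0 1 0;68 0 0 1 0;68 0 0 1 0;68 0 0 1 0;68 0 0 0.8 0;68 0 0 0.5 0;68 0 0 0 0;68 0 0 0 0;45 0 0 0 0;45 0 0 0 0;45 0 0 0 0;45 0 0 0 0;45 0 0 0 0;45 0 0 0 0;45 0 0 0 0;45 0 0 0 0",
  grip_force=50,
)

```text
t: 23.55
tcp_pos: [0.577, 0.1242, 0.0211]
tool_rot: [-0.029, 1.0, -0.0, 0.002]
force: [-0.1, -0.8, 5.5]
finger_gap: 0.56
gripper_force: 52.2
```

send_rows(
  commands="45 0 0 -0.5 0;45 0 0 -1 0;45 0 0 -1 0;45 0 0 -1 0;45 0 0 -1 0;45 0 0 -0.5 0;45 0 0 0 0",
)

```text
t: 24.13
tcp_pos: [0.5774, 0.1245, 0.1223]
tool_rot: [-0.029, 1.0, 0.0, 0.003]
force: [0.8, 0.1, -1.4]
finger_gap: 0.559
gripper_force: 51.8
```

send_rows(
  commands="45 0.3 -0.98 0 0;45 0.3 -0.98 0 0;45 0.3 -0.98 0 0;45 0.3 -0.98 0 0;45 0.3 -0.98 0 0;45 0.3 -0.98 0 0;45 0.3 -0.98 0 0;45 0.3 -0.98 0 0;45 0.3 -0.98 0 0;45 0.3 -0.98 0 0;45 0.3 -0.98 0 0;45 0.3 -0.98 0 0;45 0.3 -0.98 0 0;45 0.3 -0.98 0 0;45 0.3 -0.98 0 0;45 0.3 -0.98 0 0;45 0.3 -0.98 0 0;45 0.3 -0.98 0 0;45 0.3 -0.98 0 0;45 0 0 0 0",
)

```text
t: 25.8
tcp_pos: [0.483, -0.2576, 0.1186]
tool_rot: [-0.027, 1.0, -0.001, 0.0]
force: [1.4, 1.0, -2.2]
finger_gap: 0.558
gripper_force: 51.8
```

send_rows(
  commands="45 0 0 0 0;45 0 0 0 0;45 0 0 0 0",
)

```text
t: 26.05
tcp_pos: [0.4831, -0.2527, 0.1189]
tool_rot: [-0.029, 1.0, 0.001, -0.001]
force: [0.1, -0.2, -0.3]
finger_gap: 0.563
gripper_force: 51.8
```

send_rows(
  commands="45 0 -0.09 1 0;45 0 0 1 0;45 0 0 1 0;45 0 0 0.7 0;45 0 0 0.3 0;45 0 0 0.05 0;45 0 0 0 0;45 0 0 0 0",
)

```text
t: 26.72
tcp_pos: [0.4842, -0.2559, 0.0392]
tool_rot: [-0.029, 1.0, -0.0, 0.001]
force: [0.0, 0.2, -1.0]
finger_gap: 0.563
gripper_force: 51.9
```

```bash
python3 - <<'E'
from h import *
s=grab('side');c=s['pixels'][130:290,300:500]
cv2.imwrite('pics/g5.png',cv2.convertScaleAbs(cv2.resize(c,None,fx=3.5,fy=3.5,interpolation=2),alpha=1.5)[...,::-1])
E
```

```text
(no output)
```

View pics/g5.png

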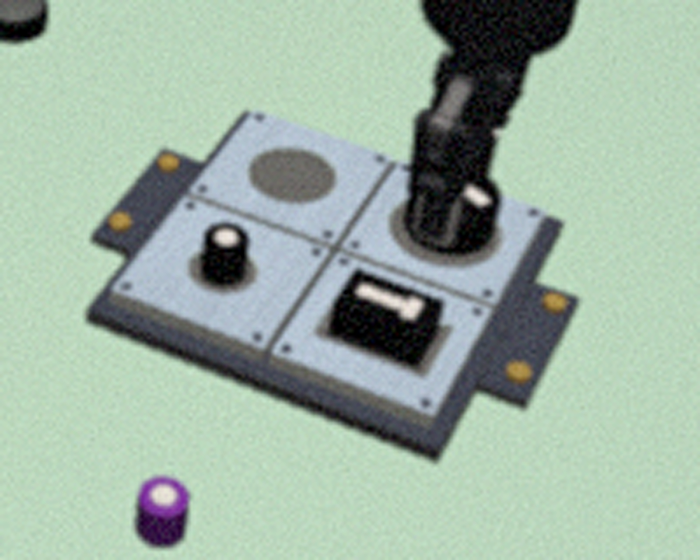

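The 25 mm mount stands in its pocket at (225,258). The 50 mm mount hangs inside its pocket outline at (450,225). Lowering it.

send_rows(
  commands="45 0 0 0.08 0;45 0 0 0.05 0;45 0 0 0.04 0;45 0 0 0 0;45 0 0 0 0",
)

```text
t: 27.18
tcp_pos: [0.4837, -0.256, 0.0352]
tool_rot: [-0.029, 1.0, -0.0, 0.0]
force: [-0.3, 0.1, -0.4]
finger_gap: 0.563
gripper_force: 51.9
```

send_rows(
  commands="45 0 0 0.03 0;45 0 0 0.03 0;45 0 0 0 0;45 0 0 0 0",
)

```text
t: 27.52
tcp_pos: [0.4836, -0.256, 0.035]
tool_rot: [-0.029, 1.0, -0.0, 0.0]
force: [-1.5, 1.2, 7.9]
finger_gap: 0.567
gripper_force: 52.7
```

send_rows(
  commands="54 0 0 0 0;60 0 0 0 0;64 0 0 0 0;64 0 0 0 0;64 0 0 -0.5 0;64 0 0 -1 0;58 0 0 -1 0;58 0 0 -1 0;58 0 0 -1 0;58 0 0 0 0",
)

```text
t: 28.35
tcp_pos: [0.4857, -0.2574, 0.128]
tool_rot: [-0.029, 1.0, -0.003, 0.003]
force: [0.2, -0.5, 0.1]
finger_gap: 0.68
gripper_force: 0.0
```

send_rows(
  commands="58 -0.02 1 0 0;58 -0.02 1 0 0;58 -0.02 1 0 0;58 -0.02 1 0 0;58 -0.02 1 0 0;58 -0.02 1 0 0;58 -0.02 1 0 0;58 -0.02 1 0 0;58 -0.02 1 0 0;58 -0.02 1 0 0;58 -0.02 1 0 0;58 -0.02 1 0 0;58 -0.02 1 0 0;58 -0.02 1 0 0;58 -0.02 1 0 0;58 -0.02 1 0 0;58 -0.02 1 0 0;58 -0.02 1 0 0;58 -0.02 1 0 0;58 -0.02 1 0 0",
)

```text
t: 30.02
tcp_pos: [0.4681, 0.1449, 0.1237]
tool_rot: [-0.029, 1.0, -0.0, -0.0]
force: [0.8, -0.0, -0.9]
finger_gap: 0.681
gripper_force: 0.0
```

send_rows(
  commands="58 -0.03 1 0 0;58 -0.03 1 0 0;58 -0.03 1 0 0;58 -0.03 1 0 0;58 -0.03 1 0 0;58 -0.03 0.77 0 0;58 0 0 0 0;58 0 0 0 0;58 0 0 0 0",
)

```text
t: 30.77
tcp_pos: [0.465, 0.2588, 0.1236]
tool_rot: [-0.029, 1.0, -0.0, -0.001]
force: [-0.3, -0.5, 0.5]
finger_gap: 0.681
gripper_force: 0.0
```

send_rows(
  commands="58 -0.1 0 1 0;58 0 0 1 0;58 0 0 1 0;58 0 0 1 0;58 0 0 0.8 0;58 0 0 0.4 0;58 0 0 0.1 0;58 0 0 0 0;58 0 0 0 0",
  grip_force=30,
)

```text
t: 31.52
tcp_pos: [0.4681, 0.2592, 0.0185]
tool_rot: [-0.029, 1.0, 0.0, 0.0]
force: [0.7, 0.1, 0.3]
finger_gap: 0.683
gripper_force: 0.0
```

```bash
python3 - <<'E'
from h import *
s=grab('side');c=s['pixels'][300:480,160:400]
cv2.imwrite('pics/g6.png',cv2.convertScaleAbs(cv2.resize(c,None,fx=3.2,fy=3.2,interpolation=2),alpha=1.5)[...,::-1])
E
```

```text
(no output)
```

View pics/g6.png

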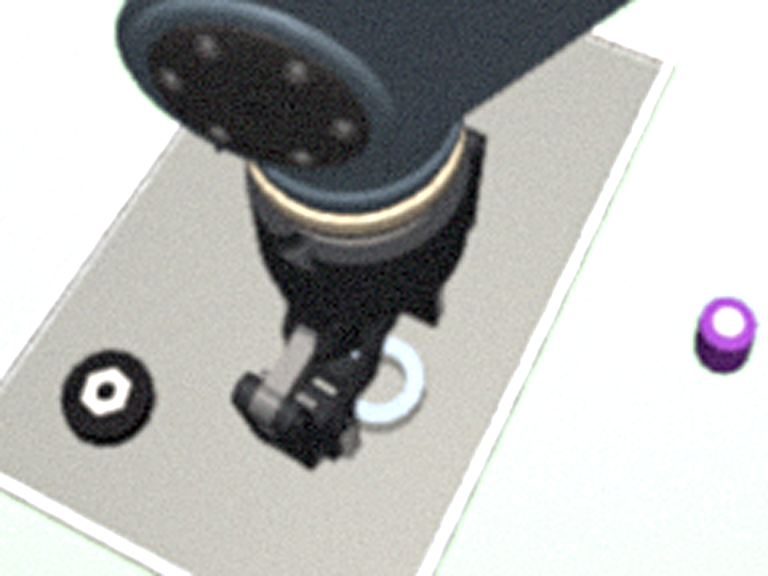

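The ring at (385,380) lies between the fingers, and the near pad is at (350,440). Closing on it.

send_rows(
  commands="58 0 0 0.05 0;32 0 0 0 0;32 0 0 0 0;32 0 0 0 0;32 0 0 0 0;32 0 0 0 0;32 0 0 0 0;32 0 0 0 0;32 0 0 0 0",
)

```text
t: 32.32
tcp_pos: [0.4679, 0.2596, 0.0179]
tool_rot: [-0.029, 1.0, 0.0, 0.001]
force: [-0.8, -1.6, 5.8]
finger_gap: 0.425
gripper_force: 29.4
```

send_rows(
  commands="32 0 0 -0.5 0;32 0 0 -1 0;32 0 0 -1 0;32 0 0 -1 0;32 0 0 -1 0;32 0 0 -0.5 0;32 0 0 0 0;32 0 0 0 0",
)

```text
t: 32.98
tcp_pos: [0.4676, 0.2595, 0.1174]
tool_rot: [-0.029, 1.0, 0.0, 0.001]
force: [-0.4, -0.7, -1.1]
finger_gap: 0.42
gripper_force: 30.1
```

send_rows(
  commands="32 -0.15 -0.99 0 0;32 -0.15 -0.99 0 0;32 -0.15 -0.99 0 0;32 -0.15 -0.99 0 0;32 -0.15 -0.99 0 0;32 -0.15 -0.99 0 0;32 -0.15 -0.99 0 0;32 -0.15 -0.99 0 0;32 -0.15 -0.99 0 0;32 -0.15 -0.99 0 0;32 -0.15 -0.99 0 0;32 -0.15 -0.99 0 0;32 -0.15 -0.99 0 0;32 -0.15 -0.99 0 0;32 -0.15 -0.99 0 0;32 -0.15 -0.99 0 0;32 -0.15 -0.99 0 0;32 -0.15 -0.99 0 0;32 -0.15 -0.99 0 0;32 -0.15 -0.99 0 0",
)

```text
t: 34.65
tcp_pos: [0.5493, -0.133, 0.1151]
tool_rot: [-0.029, 1.0, 0.001, -0.002]
force: [1.0, 0.8, -0.2]
finger_gap: 0.425
gripper_force: 30.1
```

send_rows(
  commands="32 -0.15 -0.99 0 0;32 -0.15 -0.99 0 0;32 -0.15 -0.99 0 0;32 -0.15 -0.99 0 0;32 -0.15 -0.99 0 0;32 -0.15 -0.92 0 0;32 0 0 0 0;32 0 0 0 0;32 0 0 0 0",
)

```text
t: 35.4
tcp_pos: [0.5737, -0.2473, 0.1155]
tool_rot: [-0.029, 1.0, 0.001, -0.002]
force: [-0.1, 0.3, -1.0]
finger_gap: 0.421
gripper_force: 30.1
```

send_rows(
  commands="32 -0.04 -0.06 1 0;32 0 0 1 0;32 0 0 1 0;32 0 0 0.6 0;32 0 0 0.3 0;32 0 0 0 0;32 0 0 0 0;32 0 0 0 0",
)

```text
t: 36.07
tcp_pos: [0.5766, -0.25, 0.0399]
tool_rot: [-0.029, 1.0, -0.001, 0.001]
force: [1.1, -0.6, -0.1]
finger_gap: 0.422
gripper_force: 30.1
```

```bash
python3 - <<'E'
from h import *
s=grab('side');c=s['pixels'][130:290,300:500]
cv2.imwrite('pics/g7.png',cv2.convertScaleAbs(cv2.resize(c,None,fx=3.5,fy=3.5,interpolation=2),alpha=1.5)[...,::-1])
E
```

```text
(no output)
```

View pics/g7.png

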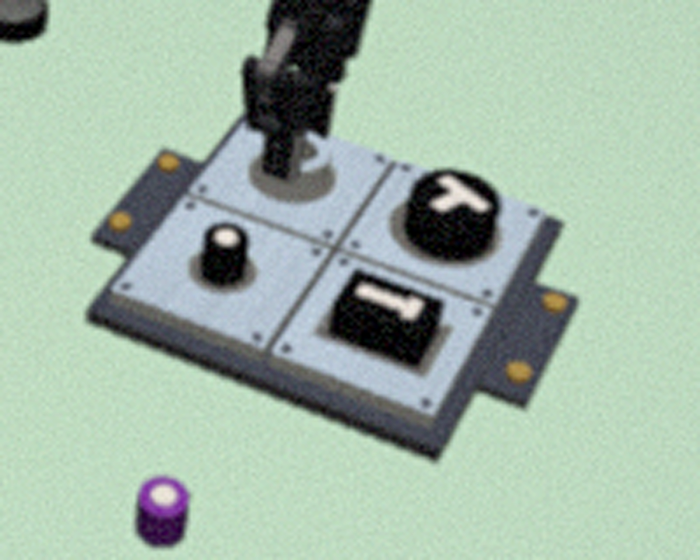

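The 50 mm mount is seated at (450,215), and the ring is over the 38 mm pocket at (305,155). Lowering it.

send_rows(
  commands="32 0.03 0.03 0.15 0;32 0 0 0.1 0;32 0 0 0.05 0;32 0 0 0.03 0;32 0 0 0 0;32 0 0 0 0",
)

```text
t: 36.62
tcp_pos: [0.5752, -0.2492, 0.0323]
tool_rot: [-0.029, 1.0, 0.0, -0.0]
force: [0.4, 0.4, -0.2]
finger_gap: 0.427
gripper_force: 30.1
```

send_rows(
  commands="32 0 0 0.03 0;32 0 0 0.03 0;32 0 0 0 0;32 0 0 0 0",
)

```text
t: 36.95
tcp_pos: [0.5753, -0.2493, 0.0319]
tool_rot: [-0.029, 1.0, -0.0, 0.0]
force: [-1.3, 0.2, 5.4]
finger_gap: 0.422
gripper_force: 30.7
```

send_rows(
  commands="40 0 0 0 0;46 0 0 0 0;52 0 0 0 0;52 0 0 0 0;52 0 0 -0.5 0;52 0 0 -1 0;58 0 0 -1 0;58 0 0 -1 0;58 0 0 -1 0;58 0 0 0 0",
)

```text
t: 37.78
tcp_pos: [0.5778, -0.2507, 0.1259]
tool_rot: [-0.029, 1.0, -0.003, 0.004]
force: [0.7, -0.9, 0.5]
finger_gap: 0.681
gripper_force: 0.0
```

send_rows(
  commands="58 -0.02 1 0 0;58 -0.02 1 0 0;58 -0.02 1 0 0;58 -0.02 1 0 0;58 -0.02 1 0 0;58 -0.02 1 0 0;58 -0.02 1 0 0;58 -0.02 1 0 0;58 -0.02 1 0 0;58 -0.02 1 0 0;58 -0.02 1 0 0;58 -0.02 1 0 0;58 -0.02 1 0 0;58 -0.02 1 0 0;58 -0.02 1 0 0;58 -0.02 1 0 0;58 -0.02 1 0 0;58 -0.02 1 0 0;58 -0.02 1 0 0;58 -0.02 1 0 0",
)

```text
t: 39.45
tcp_pos: [0.5596, 0.1516, 0.1207]
tool_rot: [-0.029, 1.0, -0.0, -0.0]
force: [0.5, 0.7, -0.1]
finger_gap: 0.677
gripper_force: 0.0
```

send_rows(
  commands="58 -0.02 1 0 0;58 -0.02 1 0 0;58 -0.02 1 0 0;58 -0.02 1 0 0;58 -0.02 1 0 0;58 -0.02 1 0 0;58 -0.02 1 0 0;58 -0.02 1 0 0;58 -0.03 0.77 0 0;58 0 0 0 0;58 0 0 0 0;58 0 0 0 0",
)

```text
t: 40.45
tcp_pos: [0.5536, 0.3251, 0.1208]
tool_rot: [-0.029, 1.0, -0.0, -0.0]
force: [-0.0, 0.1, -0.2]
finger_gap: 0.679
gripper_force: 0.0
```

```bash
python3 - <<'E'
from h import *
import pickle
s=grab('side');pickle.dump(s,open('side2.pkl','wb'));c=s['pixels'][130:290,300:500]
cv2.imwrite('pics/g8.png',cv2.convertScaleAbs(cv2.resize(c,None,fx=3.5,fy=3.5,interpolation=2),alpha=1.5)[...,::-1])
E
```

```text
(no output)
```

View pics/g8.png

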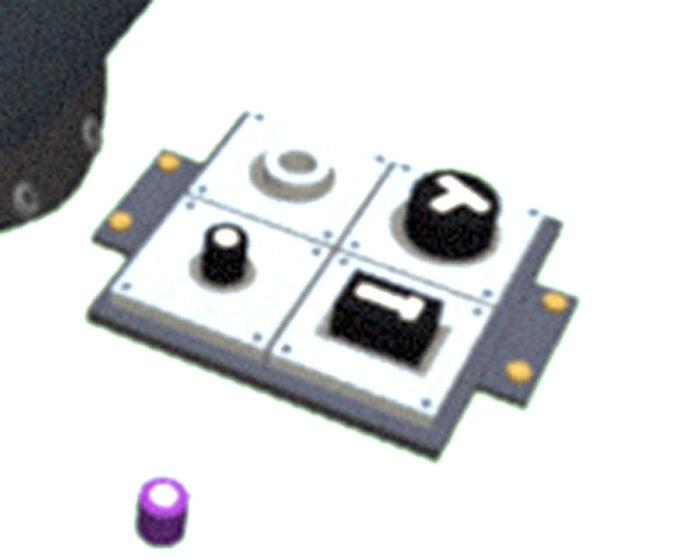

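The ring lies flat in the 38 mm pocket at (297,163). Now picking up the short mount.

send_rows(
  commands="58 -0.07 0.03 1 0;58 0 0 1 0;58 0 0 1 0;58 0 0 1 0;58 0 0 0.8 0;58 0 0 0.4 0;58 0 0 0.1 0;58 0 0 0 0;58 0 0 0 0",
)

```text
t: 41.25
tcp_pos: [0.556, 0.3264, 0.016]
tool_rot: [-0.029, 1.0, 0.0, 0.001]
force: [0.4, 0.3, 0.8]
finger_gap: 0.677
gripper_force: 0.0
```

send_rows(
  commands="58 0 0 0.06 0;32 0 0 0 0;32 0 0 0 0;32 0 0 0 0;32 0 0 0 0;32 0 0 0 0;32 0 0 0 0;32 0 0 0 0;32 0 0 0 0",
)

```text
t: 42.0
tcp_pos: [0.5558, 0.3269, 0.0151]
tool_rot: [-0.029, 1.0, 0.0, 0.001]
force: [-0.4, -0.9, 5.7]
finger_gap: 0.428
gripper_force: 29.8
```

send_rows(
  commands="32 0 0 -0.5 0;32 0 0 -1 0;32 0 0 -1 0;32 0 0 -1 0;32 0 0 -1 0;32 0 0 -0.5 0;32 0 0 0 0;32 0 0 0 0",
)

```text
t: 42.67
tcp_pos: [0.5551, 0.3266, 0.1142]
tool_rot: [-0.029, 1.0, 0.0, 0.0]
force: [0.3, -0.5, -0.9]
finger_gap: 0.425
gripper_force: 30.1
```

send_rows(
  commands="32 0.02 -1 0 0;32 0.02 -1 0 0;32 0.02 -1 0 0;32 0.02 -1 0 0;32 0.02 -1 0 0;32 0.02 -1 0 0;32 0.02 -1 0 0;32 0.02 -1 0 0;32 0.02 -1 0 0;32 0.02 -1 0 0;32 0.02 -1 0 0;32 0.02 -1 0 0;32 0.02 -1 0 0;32 0.02 -1 0 0;32 0.02 -1 0 0;32 0.02 -1 0 0;32 0.02 -1 0 0;32 0.02 -1 0 0;32 0.02 -1 0 0;32 0.02 -1 0 0",
)

```text
t: 44.33
tcp_pos: [0.569, -0.0738, 0.1121]
tool_rot: [-0.029, 1.0, 0.001, -0.002]
force: [0.7, 0.3, -1.2]
finger_gap: 0.427
gripper_force: 30.1
```

send_rows(
  commands="32 0.02 -1 0 0;32 0.02 -1 0 0;32 0.02 -1 0 0;32 0.02 -1 0 0;32 0.02 -1 0 0;32 0.02 -1 0 0;32 0.02 -1 0 0;32 0.02 -1 0 0;32 0.02 -0.8 0 0;32 0 0 0 0;32 0 0 0 0;32 0 0 0 0",
)

```text
t: 45.33
tcp_pos: [0.576, -0.2479, 0.113]
tool_rot: [-0.029, 1.0, 0.001, -0.001]
force: [1.0, -0.4, -0.3]
finger_gap: 0.422
gripper_force: 30.1
```

send_rows(
  commands="32 0 0 1 0;32 0 0 1 0;32 0 0 0.7 0;32 0 0 0.4 0;32 0 0 0 0;32 0 0 0 0;32 0 0 0 0",
)

```text
t: 45.92
tcp_pos: [0.5775, -0.2489, 0.0528]
tool_rot: [-0.029, 1.0, -0.0, 0.001]
force: [-0.7, -0.1, 0.5]
finger_gap: 0.425
gripper_force: 30.1
```

send_rows(
  commands="32 0.12 -0.02 0.2 0;32 0 0 0.1 0;32 0 0 0.1 0;32 0 0 0 0;32 0 0 0 0;32 0 0 0 0",
)

```text
t: 46.42
tcp_pos: [0.5745, -0.2498, 0.044]
tool_rot: [-0.029, 1.0, -0.0, 0.0]
force: [-0.6, -0.9, -0.5]
finger_gap: 0.425
gripper_force: 30.1
```

```bash
python3 - <<'E'
from h import *
s=grab('side');c=s['pixels'][130:220,330:440]
cv2.imwrite('pics/g9.png',cv2.convertScaleAbs(cv2.resize(c,None,fx=6,fy=6,interpolation=2),alpha=1.3)[...,::-1])
E
```

```text
(no output)
```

View pics/g9.png

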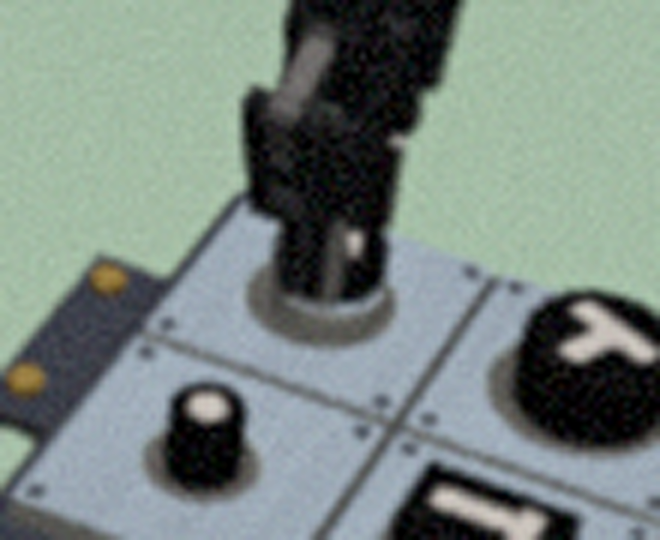

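The short mount is centred over the ring at (330,290). Lowering the last 2 mm.

send_rows(
  commands="32 0 0.02 0.05 0;32 0 0 0.04 0;32 0 0 0.03 0;32 0 0 0 0;32 0 0 0 0",
)

```text
t: 46.88
tcp_pos: [0.5745, -0.2492, 0.0421]
tool_rot: [-0.029, 1.0, -0.0, 0.0]
force: [-0.8, 0.7, 3.8]
finger_gap: 0.424
gripper_force: 30.6
```

Contact came at the expected height. Releasing, lifting, and moving clear.

send_rows(
  commands="40 0 0 0 0;46 0 0 0 0;52 0 0 0 0;52 0 0 0 0;52 0 0 -0.4 0;52 0 0 -1 0;58 0 0 -1 0;58 0 0 -1 0;58 0 0 -1 0;58 0 1 0 0;58 0 1 0 0;58 0 1 0 0;58 0 1 0 0;58 0 1 0 0;58 0 1 0 0;58 0 1 0 0;58 0 1 0 0;58 0 1 0 0;58 0 1 0 0",
)

```text
t: 48.47
tcp_pos: [0.5629, -0.0487, 0.1301]
tool_rot: [-0.029, 1.0, -0.0, 0.0]
force: [0.4, -0.3, 0.2]
finger_gap: 0.674
gripper_force: 0.0
```

send_rows(
  commands="58 0 1 0 0;58 0 1 0 0;58 0 1 0 0;58 0 1 0 0;58 0 1 0 0;58 0 1 0 0;58 0 1 0 0;58 0 1 0 0;58 0 0 0 0;58 0 0 0 0",
)

```text
t: 49.3
tcp_pos: [0.5536, 0.1109, 0.1299]
tool_rot: [-0.03, 1.0, -0.0, 0.0]
force: [0.8, -0.4, 0.7]
finger_gap: 0.677
gripper_force: 0.0
```

```bash
python3 - <<'E'
from h import *
s=grab('side');c=s['pixels'][130:270,200:480]
cv2.imwrite('pics/g10.png',cv2.convertScaleAbs(cv2.resize(c,None,fx=2.8,fy=2.8,interpolation=2),alpha=1.2)[...,::-1])
E
```

```text
(no output)
```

View pics/g10.png

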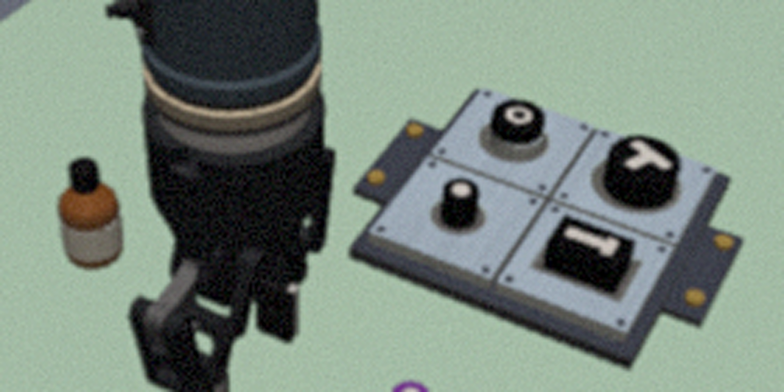

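All four mounts are in place: the 38 mm on its ring at (517,122), 25 mm at (460,203), 50 mm at (641,172) and the block at (590,252). The bottle still stands at (90,215).

```bash
python3 -c "
from station import sign_off
print(sign_off())"
```

```text
the job is handed in; nothing more can be done
None
```

I handed in the job at about 49 s: all four mounts are set polished face up in their matching pockets, the short 38 mm one sits on the spacer ring, and the amber bottle was not touched.

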